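# Load the inspection nest and hold the sprung mirror cover at its set angle

### The arm

A 6-joint arm with a two-finger parallel gripper is mounted at the origin on the work surface. World frame = base frame: x ahead of the robot, y to its left, z up, the work surface at z = 0. Lengths are in mm, angles in rad, forces in N, time in s.
With the tool pointing down it reaches from about 275 to 750 mm from the base axis. Payload 10.2 kg.
Tool frame: the origin (TCP) lies at the very end of the fingers, on their centre line; the grasp point (between the pads) lies 19 mm behind it; z points along the fingers, y is the line along which they close (so a half turn about z gives the same grasp; the last joint's range is limited). The gripper opens to 85 mm and grips with 20 to 120 N. Pads are 22 mm wide; open, the fingers measure 114 mm over their backs; the gripper's body (76 mm by 85 mm) begins 54 mm behind the grasp point. The pads swing forward as they close: fully open they stand 13 mm farther back than shut.
Start: joints at [-1.456, 0.313, 1.498, -0, 1.331, -0.223], TCP at [173.979, -495.341, 231.294] pointing down, gripper open.
Joint ranges: [-2.94, 2.94], [-0.97, 2.17], [0.19, 2.56], [-1.23, 4.37], [0.02, 3.11], [-2.88, 2.88]. Speed limits (rad/s): [2.39, 2.39, 3.01, 3.14, 3.14, 3.14].

### API

Orientations are given as a unit quaternion [w, x, y, z].
In Python, from rig import * gives the robot as it stands. The module is installed in compiled form; this text tells all that it offers.
- The arm moves only by the shell command python3 -m crank 'ROWS' [FORCE]. ROWS is JSON, a list that holds one entry, the list of rows, each a list of 7 numbers: the shift along the tool's x, y, z in units of 25 mm (1.0 is 25 mm), then the turn, a rotation vector about the tool's x, y, z in units of 8 degrees (1.0 is 8 degrees), then the finger opening in mm, from 0 to 85.4. A call has exactly 8 rows; each row shifts and turns the commanded pose from where the row before left it, along the tool's axes as they then stand; what a row does not reach is not made up. A row lasts 1/10 s, in which the tool goes at most 50 mm and 8.59 degrees, less where a joint would pass 70% of its speed; a pose out of reach is approached as far as the arm can. A call is refused whole if a number of a shift passes 1 or a number of a turn 1, either way. A call with a gripper value outside its range is refused whole. The fingers move at their own pace and stop on an object; FORCE is the grip in N (left out, the last holds). Time passes only in rows, so rows that do not move let the fingers close, or fill a call up. It gives the time, the measured TCP pose, the force, the opening and the grip force at its end, in the units of the state.
- sense(): the state, without advancing time (a new reading comes with each control period).
- capture(name): name is "side" or "top" or "wrist"; returns the picture (400x640x3 uint8, blue, green, red); there is no depth.
- camera_model(name): a dict with "fx", "fy", "cx", "cy" (pixels), "world_from_camera" (4x4, takes a point from camera to world coordinates); the wrist camera has in their place "T_tool_cam" (4x4, takes a point from camera to tool coordinates, whose origin is the TCP and whose axes are the flange's). Camera axes: x right, y up, looking along -z (the intrinsics and any distortion apply to the point x, -y, -z); pixel columns grow to the right and rows downward; lengths in mm; the calibration is good to about 2 mm. A picture is of the moment at which its call begins: read the wrist's pose just before it. camera_model takes no time and is no camera call.
- finish_job(): hands the job in; it is judged then, once.
The state is a dict: "time_s": time; "joints": joint angles; "dq": joint speeds; "tau": joint torques, N m; "eef_pos": TCP position; "ee_rot": TCP orientation; "force": force on the tool from outside, world axes, zero at the start; "wrist_torque": the same for the moment, N m; "grip_width": opening from 0.0 (shut) to 1.0 (fully open); "grip_force": force on a finger pad.
Only numpy, scipy, OpenCV 4.12 (cv2) and the standard library are available. Lean on these libraries where they do the work, as an engineer would, in place of code of your own. Each camera call takes 0.05 s, during which the arm holds its last target. There are 200 camera calls.

### The job

Two steel flanged caps lie in the blue tray: take the one that already lies with its flanged rim down (closed end up) and set it, still rim down, flat in the round nest at the front of the inspection fixture, lowering it rather than dropping it. Then lift the fixture's sprung cover by its black handle bar until the red needle on the cover's edge stands between the two prongs of the orange fork, and finish while still holding it there: the spring shuts it if you let go. Leave the fork's setting, the other cap and everything else on the bench as they are.

Things in the scene. Friction and masses are not known exactly. Their poses are not given: they have to be found in the camera images.
- cap: The cap to load: steel cup, closed end up, open flanged rim down. Body 40 mm diameter, 32 mm tall in all; flange at its foot 56 mm diameter, 6 mm thick (so the 40 mm body stands from 6 to 32 mm). About 0.12 kg. Origin: centre of the underside of the rim; z up. Starts in the tray, its floor 5 mm over the bench.
- spare_cap: The other, identical cap lying upside down (closed 40 mm end down, flange 26 to 32 mm up, hollow facing up). Origin: centre of its underside as it lies. Leave alone.
- tray: Shallow blue tray, 270 (its x) x 170 x 12 mm, walls and floor 5 mm; fixed. Origin: centre of its underside. The caps stand on its middle line along its x, about 120 mm apart, either one at either end.
- fixture: Inspection fixture, fixed to the bench. Origin: centre of the underside of the grey housing (200 x 220 x 60 mm), z up, its own -x is its front. The aluminium nest block (100 mm in x, 220 mm in y, 24 mm tall) stands in front of the housing from x -200 to -100 mm. The cover's hinge line is along the fixture's y at x +90, z +66 mm. At the end x +90, y -118 mm stands a pivot post for the orange fork.
- nest (a point): Centre of the floor of the round nest: 60 mm diameter, 10 mm deep, black floor 14 mm over the bench. Axes as the fixture's.
- cover (a joint): Angle of the sprung cover in rad: 0 shut (level), grows as its front edge is lifted; stop at 1.4. It shuts itself: a spring of 0.5 N m/rad with 0.4 N m preload plus the cover's weight (0.45 kg) make about 5 N at the handle when shut, about 6 N half way.
- cover_handle (a point): Middle of the black handle bar: round, 12 mm diameter, parallel to the hinge line, 108 mm free length between its two posts, bar's axis 40 mm above the cover plate's top (112 mm over the bench when shut), so fingers pass beneath it from above. It lies 165 mm in front of the hinge line (along the cover) and 46 mm above it at rest; axes turn with the cover.
- cover_hinge (a point): Middle of the hinge line, on the underside plane of the cover; turns with the cover: its y is the hinge axis (opening is a positive turn about +y), its -x runs along the cover to the handle edge. A red needle lies along the cover's right (-y) edge, 45 to 205 mm from the hinge.
- fork (a joint): Angle in rad to which the orange fork beside the cover's right (-y) edge has been set, measured about the same line and from the same zero as the cover; it differs each time, 0.5 to 0.9. Stiff friction keeps it; do not move it. The needle is midway between the prongs when joint cover equals joint fork; the prongs' inner edges are 5 degrees (0.087 rad) to either side.
- fork_pivot (a point): The fork's pivot on the hinge line, 127 mm to the right (-y) of the cover's middle; turns with the fork, -x along the fork.
- fork_tip (a point): Point between the open ends of the fork's prongs, 200 mm from its pivot.
- spray_bottle: Standing white bottle, 60 mm diameter, 160 mm tall, blue cap. Leave alone. Origin: centre of underside.
- screwdriver: Orange-handled screwdriver, 200 mm, lying. Leave alone.
- tape_roll: White tape roll, 90 mm diameter, 25 mm tall, lying flat. Leave alone. Origin: centre of underside.
Things that resemble listed ones, but are neither listed nor needed, are in the scene too. Leave any purple look-alike of the cap alone.

How it is judged (in metres and radians):
On the way, in this order (a step that is already met when the one before it is completed fails the run):
1. The cap sits rim down and flat in the nest, let go, the cover still shut (horizontal distance between cap and nest below 0.004 m and z of cap in the frame of nest below 0.003 m and angle between cap's own z axis and vertical below 0.08 rad and contact force between the fingers and cap below 0.1 N and linear speed of cap below 0.02 m/s and value of joint cover below 0.1 rad), for 0.2 s.
2. The cover is held by the fingers with its needle between the fork's prongs (angle between the x axis of cover_hinge and the x axis of fork_pivot, either way round below 0.087 rad and value of joint cover above 0.3 rad and contact force between the fingers and cover above 1 N and velocity of joint cover between -0.1 and 0.1 rad/s), for 0.5 s.
At the end, for the whole second after the job is handed in: Cap rim down in the nest: centred within 4 mm, rim within 3 mm of its floor, level to 4.5 degrees, still, untouched. Cover still, held up by the fingers (over 1 N) within 5 degrees of the fork, clear of the cap. Fork tip moved under 12 mm; other cap, bottle, screwdriver, tape under 20 mm (horizontal distance between cap and nest below 0.004 m and z of cap in the frame of nest below 0.003 m and angle between cap's own z axis and vertical below 0.08 rad and contact force between each of the fingers, cover and cap below 0.1 N and linear speed of cap below 0.02 m/s and angle between the x axis of cover_hinge and the x axis of fork_pivot, either way round below 0.087 rad and value of joint cover above 0.3 rad and contact force between the fingers and cover above 1 N and velocity of joint cover between -0.05 and 0.05 rad/s and distance of fork_tip from where it was at the start of the episode below 0.012 m and distance of each of spare_cap, spray_bottle, screwdriver, tape_roll from where it was at the start of the episode below 0.02 m); the arm keeps its last pose, push and grip.
It fails at once if The cap is dropped over the nest (let go more than 18 mm above its floor) (horizontal distance between cap and nest below 0.06 m and z of cap in the frame of nest above 0.018 m and contact force between the fingers and cap below 0.02 N).
It fails at once if The fork's setting is disturbed (tip moved over 12 mm) (distance of fork_tip from where it was at the start of the episode above 0.012 m).
It fails at once if A bystander is disturbed (moved over 20 mm) (distance of any of spare_cap, spray_bottle, screwdriver, tape_roll from where it was at the start of the episode above 0.02 m).
It also fails if it takes over 61 s, if anything falls off the work surface, if the arm or the gripper's body presses on something with over 40 N, if the wrist force passes 120 N, or if a joint passes its speed limit or range.

## Working session

There is one attempt and no reset: what is moved stays moved. The work goes in short steps, Python scripts to look and compute and a shell command to move; the robot and the scene stay as the last step left them, time stands still between calls to the robot, and variables do not carry over. Pictures are saved under pics/ and viewed, at most 10 in all, crops included, and the job is handed in when it is done.

```bash
mkdir -p pics
cat > h.py <<'E'
from rig import *
import numpy as np, cv2
def ray(name,u,v):
    m=camera_model(name)
    T=np.array(m["world_from_camera"])
    d=np.array([(u-m["cx"])/m["fx"],-(v-m["cy"])/m["fy"],-1.0])
    return T[:3,3],T[:3,:3]@d
def onz(name,u,v,z):
    o,d=ray(name,u,v); return o+d*(z-o[2])/d[2]
def proj(name,p):
    m=camera_model(name); T=np.array(m["world_from_camera"])
    c=T[:3,:3].T@(np.array(p)-T[:3,3])
    return m["cx"]+m["fx"]*c[0]/-c[2], m["cy"]-m["fy"]*c[1]/-c[2]
E
python3 - <<'E'
from h import *
for n in("top","side"):
    im=capture(n); cv2.imwrite(f"pics/{n}0.png",im); m=camera_model(n); print({k:(np.round(v,3).tolist()) for k,v in m.items()})
print({k:np.round(v,3).tolist() for k,v in camera_model("wrist").items()})
print(sense())
E
```

```text
{'fx': 420.856, 'fy': 420.856, 'cx': 324.515, 'cy': 201.047, 'world_from_camera': [[0.004, 0.998, -0.06, 507.193], [-1.0, 0.005, 0.017, 12.05], [0.017, 0.06, 0.998, 1188.602], [0.0, 0.0, 0.0, 1.0]]}
{'fx': 377.589, 'fy': 377.589, 'cx': 316.698, 'cy': 190.461, 'world_from_camera': [[-0.943, 0.196, -0.268, 246.282], [-0.332, -0.533, 0.778, 976.871], [0.009, 0.823, 0.568, 807.436], [0.0, 0.0, 0.0, 1.0]]}
{'fx': 311.766, 'fy': 311.766, 'cx': 325.075, 'cy': 199.453, 'T_tool_cam': [[-0.001, 0.955, 0.296, 75.487], [1.0, 0.001, 0.0, -0.232], [-0.0, 0.296, -0.955, -142.33], [0.0, 0.0, 0.0, 1.0]]}
{'time_s': 0.1, 'joints': array([-1.45640916e+00,  3.13420502e-01,  1.49836167e+00, -2.04580585e-05,
        1.33100824e+00, -2.23394837e-01]), 'dq': array([ 0.00037041,  0.00145935, -0.00122793,  0.00086313, -0.00179003,
       -0.00118499]), 'tau': array([ 3.00247892e-03, -4.12900579e+01, -2.60141391e+01, -2.36024134e-04,
        3.00119958e-03, -1.80151676e-05]), 'eef_pos': array([ 173.94146589, -495.10133991,  230.77855615]), 'ee_rot': array([-5.98534466e-04,  9.85771198e-01,  1.68091604e-01,  2.27050881e-05]), 'force': array([ 0.9087524 , -0.10699825, -0.16048338]), 'wrist_torque': array([-0.01560587,  0.02692666, -0.02816914]), 'grip_force': 0.0, 'grip_width': 0.9999210916890484}
```

View pics/top0.png

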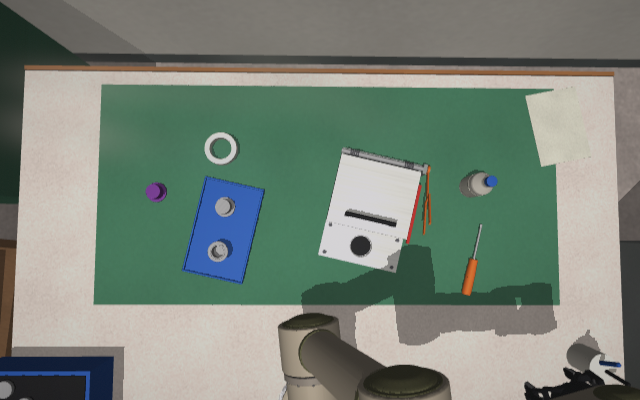

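View pics/side0.png

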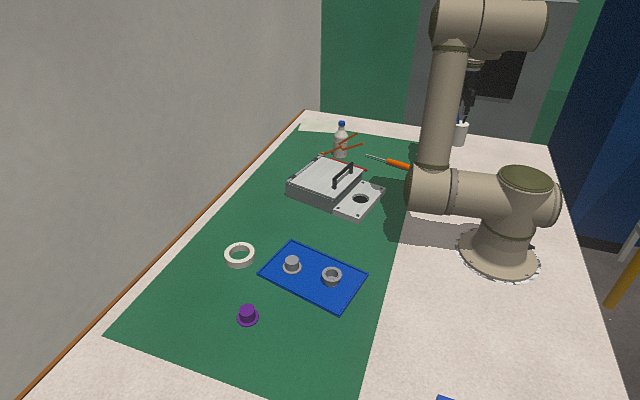

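Run:
```python
from h import *
t=cv2.imread("pics/top0.png"); s=cv2.imread("pics/side0.png")
a=cv2.resize(t[170:300,170:300],(400,400),interpolation=cv2.INTER_CUBIC)
b=cv2.resize(s[225:325,230:360],(400,308),interpolation=cv2.INTER_CUBIC)
c=cv2.resize(s[110:225,270:400],(400,354),interpolation=cv2.INTER_CUBIC) 
d=cv2.resize(t[140:280,310:450],(400,400),interpolation=cv2.INTER_CUBIC)
o=np.zeros((600,800,3),np.uint8)
o[:300,:300]=cv2.resize(a,(300,300));o[:300,300:690]=cv2.resize(b,(390,300))
o[300:,:300]=cv2.resize(d,(300,300)); o[300:,300:639]=cv2.resize(c,(339,300))
cv2.imwrite("pics/crop1.png",o)
# grey blobs in tray (top)
hsv=cv2.cvtColor(t,cv2.COLOR_BGR2HSV)
def blobs(m,mn=20):
    n,l,st,ce=cv2.connectedComponentsWithStats(m.astype(np.uint8))
    return [(st[i].tolist(),ce[i].round(1).tolist()) for i in range(1,n) if st[i,4]>=mn]
H,S,V=cv2.split(hsv)
roi=np.zeros(H.shape,bool); roi[175:285,180:268]=1
print("grey",blobs((S<90)&roi&(V>60)))
roi=np.zeros(H.shape,bool); roi[225:270,335:385]=1
print("nest",blobs((V<60)&roi))
roi=np.zeros(H.shape,bool); roi[200:240,335:405]=1
print("handle",blobs((V<60)&roi))
roi[:]=0; roi[140:290,310:415]=1
m=((S<60)&(V>110)&roi).astype(np.uint8)
m=cv2.morphologyEx(m,cv2.MORPH_CLOSE,np.ones((9,9)))
c=max(cv2.findContours(m,0,2)[0],key=cv2.contourArea); print("fixt",cv2.minAreaRect(c),cv2.approxPolyDP(c,3,True).reshape(-1,2).tolist())
mb=((H>105)&(H<125)&(S>150)).astype(np.uint8); mb[:170]=0;mb[290:]=0
c=max(cv2.findContours(cv2.morphologyEx(mb,cv2.MORPH_CLOSE,np.ones((15,15))),0,2)[0],key=cv2.contourArea);print("tray",cv2.minAreaRect(c))
```

```text
grey [([215, 197, 20, 20, 311], [224.5, 206.5]), ([208, 241, 20, 21, 322], [217.6, 251.1])]
nest [([351, 237, 19, 18, 277], [360.0, 245.4])]
handle [([345, 212, 51, 14, 189], [370.2, 218.4]), ([354, 237, 13, 3, 33], [360.0, 238.1])]
fixt ((371.82659912109375, 210.21795654296875), (86.85560607910156, 111.36670684814453), 12.82878303527832) [[343, 147], [318, 254], [395, 272], [401, 245], [407, 244], [408, 227], [413, 225], [414, 164]]
tray ((222.87586975097656, 229.72866821289062), (61.50933837890625, 98.0797348022461), 13.5704345703125)
```

View pics/crop1.png

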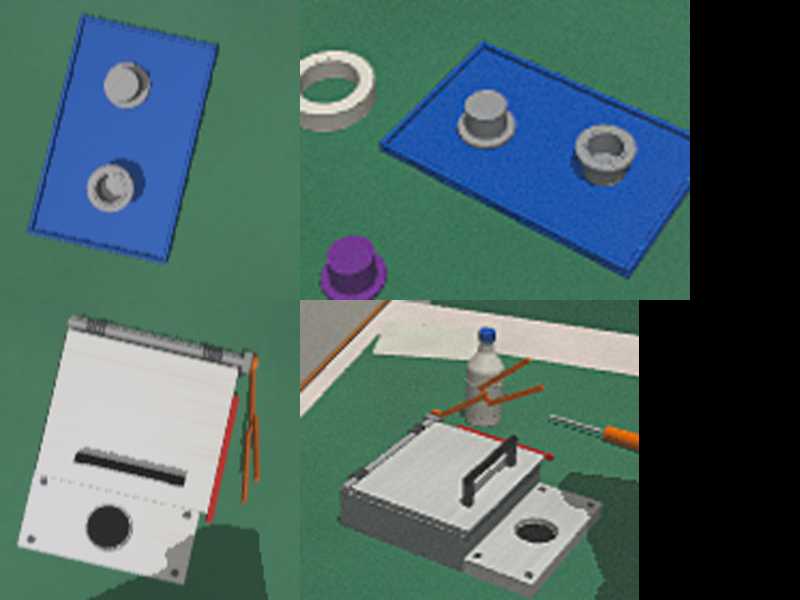

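Run:
```python
from h import *
s=cv2.imread("pics/side0.png");t=cv2.imread("pics/top0.png")
cap=onz("top",224.5,206.5,20); nest=onz("top",360,245.4,18); print("cap",cap,"spare",onz("top",217.6,251.1,30),"nest",nest)
roi=np.zeros(t.shape[:2],np.uint8); roi[205:235,340:400]=1
m=((t.max(2)<60)&(roi>0)).astype(np.uint8)
c=max(cv2.findContours(m,0,2)[0],key=cv2.contourArea)
vx,vy,x0,y0=cv2.fitLine(c,cv2.DIST_L2,0,.01,.01).ravel()
p=onz("top",x0-25*vx,y0-25*vy,112);q=onz("top",x0+25*vx,y0+25*vy,112)
d=(p-q) if p[1]>q[1] else q-p   # fixture +y
yaw=np.arctan2(-d[0],d[1]); print("handle mid",(p+q)/2,"yaw",yaw)
R=np.array([[np.cos(yaw),-np.sin(yaw),0],[np.sin(yaw),np.cos(yaw),0],[0,0,1]])
# hinge: handle is at fixture x=90-165=-75 ; check vs nest
print("nest->handle in fixture axes",R.T@((p+q)/2-nest))
h=(p+q)/2; h[2]=112; org=h-R@np.array([-75,0,112]); print("fixture origin",org)
hsv=cv2.cvtColor(s,cv2.COLOR_BGR2HSV)
mo=((hsv[...,0]<16)&(hsv[...,0]>5)&(hsv[...,1]>150)); mo[:,:315]=0;mo[:125]=0;mo[160:]=0;mo[:,366:]=0
ys,xs=np.nonzero(mo)
# plane fixture y=-127
o,_=ray("side",0,0); piv=np.array([90,-127,66.])
A=[]
for x,y in zip(xs,ys):
    o,dd=ray("side",x,y); o2=R.T@(o-org);d2=R.T@dd
    P=o2+d2*(-127-o2[1])/d2[1]; A.append((x,y,*(P-piv)[[0,2]]))
A=np.array(A); r=np.hypot(A[:,2],A[:,3]); an=np.arctan2(A[:,3],-A[:,2])
for lo in range(0,230,20):
    k=(r>=lo)&(r<lo+20)
    if k.any(): print(lo,k.sum(),np.sort(an[k]).round(2).tolist())
print("piv px",proj("side",org+R@piv), proj("top",org+R@piv), "nest top px of (−150,0)",proj("top",org+R@np.array([-150,0,18])))
```

```text
cap [560.92586039 268.74599493  20.        ] spare [438.65156778 283.10014045  30.        ] nest [ 454.75837247 -107.05701267   18.        ]
handle mid [ 527.69846227 -124.37423519  112.        ] yaw -0.21586471855242878
nest->handle in fixture axes [74.95647616 -1.29212126 94.        ]
fixture origin [ 600.95782804 -140.43864704    0.        ]
0 9 [0.58, 0.74, 0.82, 1.02, 1.38, 1.45, 1.81, 1.92, 2.44]
20 7 [0.57, 0.63, 0.64, 0.69, 0.7, 0.73, 0.76]
40 7 [0.6, 0.62, 0.65, 0.65, 0.68, 0.69, 0.72]
60 7 [0.6, 0.61, 0.63, 0.63, 0.66, 0.68, 0.68]
80 7 [0.62, 0.64, 0.64, 0.66, 0.66, 0.68, 0.68]
100 22 [0.49, 0.5, 0.51, 0.52, 0.53, 0.53, 0.54, 0.57, 0.58, 0.6, 0.61, 0.63, 0.65, 0.66, 0.7, 0.73, 0.75, 0.76, 0.77, 0.78, 0.78, 0.8]
120 15 [0.49, 0.5, 0.51, 0.52, 0.53, 0.53, 0.54, 0.55, 0.74, 0.75, 0.75, 0.76, 0.77, 0.77, 0.78]
140 16 [0.51, 0.52, 0.52, 0.53, 0.53, 0.54, 0.55, 0.55, 0.74, 0.74, 0.75, 0.75, 0.76, 0.77, 0.77, 0.77]
160 16 [0.51, 0.52, 0.52, 0.52, 0.53, 0.54, 0.54, 0.54, 0.55, 0.74, 0.74, 0.75, 0.75, 0.76, 0.76, 0.77]
180 17 [0.51, 0.52, 0.52, 0.53, 0.53, 0.53, 0.54, 0.54, 0.55, 0.74, 0.74, 0.75, 0.75, 0.75, 0.76, 0.76, 0.77]
200 3 [0.53, 0.74, 0.76]
piv px (np.float64(321.57521961224364), np.float64(154.87817116462912)) (np.float64(427.1447932278337), np.float64(169.32201766542107)) nest top px of (−150,0) (np.float64(360.451127648391), np.float64(245.51700417324173))
```

The top picture has three candidates for the cap:
- **Steel (225,206), side (291,264):** closed disc up and flange down, so this is the one.
- **Steel (218,251), side (331,275):** hollow up, so it is the spare.
- **Purple (156,192):** the look-alike.

The nest-to-handle offset measures 75.0 / -1.3 mm, against 75 / 0 mm expected. The fork reads about 0.643 rad. Next I'll travel and turn the tool to the fixture's yaw.

```bash
python3 -m crank '[[[1,-1,0,0,0,1,85],[1,-1,0,0,0,1,85],[0.8,-1,0,0,0,1,85],[0.5,-1,0,0,0,0.96,85],[0.5,-1,0,0,0,0,85],[0.5,-1,0,0,0,0,85],[0.5,-1,0,0,0,0,85],[0.5,-1,0,0,0,0,85]]]' 30
python3 -m crank '[[[0.3,-1,0,0,0,0,85],[0.3,-1,0,0,0,0,85],[0.3,-1,0,0,0,0,85],[0.3,-1,0,0,0,0,85],[0.3,-1,0,0,0,0,85],[0.3,-1,0,0,0,0,85],[0.3,-1,0,0,0,0,85],[0.3,-1,0,0,0,0,85]]]'
cat >> h.py <<'E'
from scipy.spatial.transform import Rotation as Ro
def delta(target):
    s=sense(); q=s["ee_rot"]; R=Ro.from_quat([q[1],q[2],q[3],q[0]]).as_matrix()
    d=R.T@(np.array(target)-s["eef_pos"]); print("t",round(s["time_s"],2),"pos",s["eef_pos"].round(1),"yaw",np.arctan2(R[1,0],R[0,0]).round(4),"zaxis",R[:,2].round(3),"units",(d/25).round(2),"F",s["force"].round(1),"w",round(s["grip_width"]*85.4,1),round(s["grip_force"],1))
def wray(px,z,pose):
    s=pose;q=s["ee_rot"]; R=Ro.from_quat([q[1],q[2],q[3],q[0]]).as_matrix()
    m=camera_model("wrist"); T=np.array(m["T_tool_cam"]); 
    d=R@T[:3,:3]@np.array([(px[0]-m["cx"])/m["fx"],-(px[1]-m["cy"])/m["fy"],-1.0]); o=s["eef_pos"]+R@T[:3,3]
    return o+d*(z-o[2])/d[2]
E
python3 -c "
from h import *
delta([561,268.7,130])"
```

```text
time_s: 0.9
eef_pos: [312.6, -295.9, 231.1]
ee_rot: [-0.0, 0.994, -0.107, -0.0]
force: [0.1, -0.7, -0.1]
grip_width: 0.996
grip_force: 0.0
time_s: 1.7
eef_pos: [413.6, -113.3, 231.1]
ee_rot: [-0.0, 0.994, -0.107, -0.0]
force: [0.0, -0.3, 0.1]
grip_width: 0.997
grip_force: 0.0
t 1.7 pos [ 413.6 -113.3  231.1] yaw -0.2151 zaxis [-0.  0. -1.] units [  2.5  -16.19   4.05] F [ 0.  -0.3  0.1] w 85.1 0.0
```

```bash
python3 -c "
from h import *
s=sense(); im=capture('wrist'); cv2.imwrite('pics/w_nest.png',im); np.save('w_nest.npy',s,allow_pickle=True)"
python3 -m crank '[[[0.2,-1,0,0,0,0,85],[0.2,-1,0,0,0,0,85],[0.2,-1,0,0,0,0,85],[0.2,-1,0,0,0,0,85],[0.2,-1,0,0,0,0,85],[0.2,-1,0,0,0,0,85],[0.2,-1,0,0,0,0,85],[0.2,-1,0,0,0,0,85]]]'
python3 -m crank '[[[0.1,-1,0.4,0,0,0,85],[0.1,-1,0.4,0,0,0,85],[0.1,-1,0.4,0,0,0,85],[0.1,-1,0.4,0,0,0,85],[0.1,-1,0.4,0,0,0,85],[0.1,-1,0.4,0,0,0,85],[0.1,-1,0.4,0,0,0,85],[0.1,-1,0.4,0,0,0,85]]]'
python3 -c "
from h import *
delta([561,268.7,130])
s=sense(); im=capture('wrist'); cv2.imwrite('pics/w_cap.png',im); np.save('w_cap.npy',s,allow_pickle=True)
a=cv2.imread('pics/w_nest.png')
cv2.imwrite('pics/w2.png',cv2.resize(np.hstack([a,im]),(800,250)))"
```

```text
time_s: 2.55
eef_pos: [495.3, 73.5, 231.0]
ee_rot: [0.0, 0.994, -0.107, -0.0]
force: [0.3, -0.5, 0.2]
grip_width: 0.992
grip_force: 0.0
time_s: 3.35
eef_pos: [557.4, 264.5, 150.4]
ee_rot: [0.0, 0.994, -0.107, -0.0]
force: [0.5, -0.8, 0.4]
grip_width: 0.998
grip_force: 0.0
t 3.35 pos [557.4 264.5 150.4] yaw -0.215 zaxis [-0.001 -0.    -1.   ] units [ 0.1  -0.19  0.82] F [ 0.5 -0.8  0.4] w 85.2 0.0
```

View pics/w2.png

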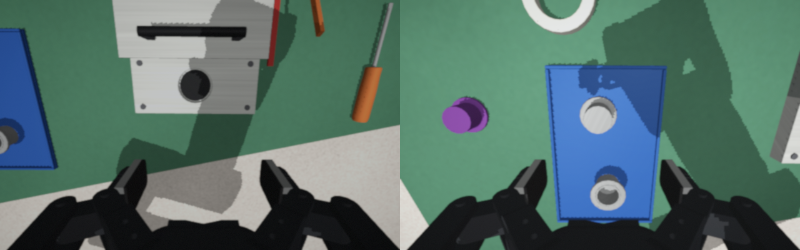

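The left half shows the nest disc near raw (312,136). The right half shows the target cap's disc near (317,185) and the hollow spare near (332,308). Next I'll measure both from these pictures.

Run:
```python
from h import *
for f,roi,z in(("w_nest",(275,350,100,170),None),("w_cap",(285,350,150,215),37)):
    im=cv2.imread(f"pics/{f}.png"); s=np.load(f+".npy",allow_pickle=True).item()
    x0,x1,y0,y1=roi; c=im[y0:y1,x0:x1]; hsv=cv2.cvtColor(c,cv2.COLOR_BGR2HSV)
    if z is None: ms=[("nest",hsv[...,2]<75,18)]
    else: ms=[("grey all",(hsv[...,1]<70)&(hsv[...,2]>70),20),("top",(hsv[...,1]<70)&(hsv[...,2]>195),37)]
    for n,m,zz in ms:
        cs=max(cv2.findContours(m.astype(np.uint8),0,2)[0],key=cv2.contourArea)
        (u,v),r=cv2.minEnclosingCircle(cs); e=cv2.fitEllipse(cs); M=cv2.moments(cs)
        print(n,(u+x0,v+y0),r,"ell",(e[0][0]+x0,e[0][1]+y0),e[1],wray((e[0][0]+x0,e[0][1]+y0),zz,s).round(1))
    if z:
        print(np.percentile(hsv[...,2][ms[0][1]],[5,25,50,75,95]))
        cv2.imwrite("pics/zc.png",cv2.resize(c,(520,520),interpolation=cv2.INTER_NEAREST))
```

```text
nest (312.34131622314453, 135.7215576171875) 24.315567016601562 ell (312.2902374267578, 135.7976837158203) (46.72209930419922, 47.70756530761719) [ 455.7 -107.6   18. ]
grey all (316.64727210998535, 183.8944969177246) 29.715234756469727 ell (316.62089920043945, 183.63116073608398) (57.756465911865234, 58.186553955078125) [564.6 270.9  20. ]
top (315.0, 185.5) 28.377025604248047 ell (312.68318367004395, 188.89647674560547) (43.51260757446289, 53.97571563720703) [565.  273.8  37. ]
[103.7 173.  198.  201.  204. ]
```

View pics/zc.png

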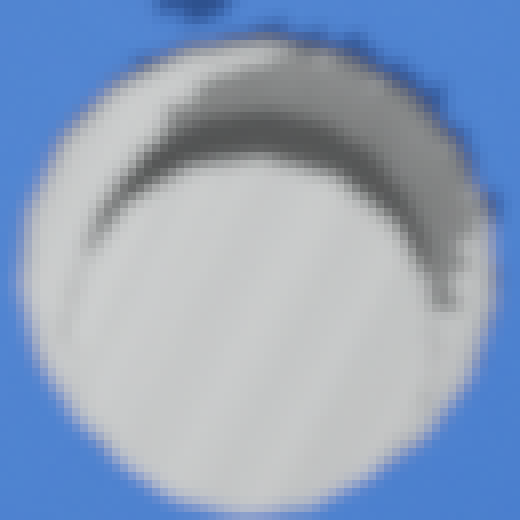

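Run:
```python
from h import *
s=np.load("w_cap.npy",allow_pickle=True).item()
print(wray((316.7,191.7),37,s),wray((317.1,184.8),11,s))
print("diam top",np.linalg.norm(wray((293.7,191.7),37,s)-wray((339.7,191.7),37,s)),"flange",np.linalg.norm(wray((287.5,184.8),11,s)-wray((346.9,184.8),11,s)))
delta([562.5,270,60])
```

```text
[561.84579888 270.97942228  37.        ] [561.23361598 271.41805803  11.        ]
diam top 39.208937851158346 flange 55.400191147646396
t 3.4 pos [557.1 267.2 148.5] yaw -0.2134 zaxis [-0.003  0.    -1.   ] units [ 0.2  -0.15  3.54] F [-0.4  2.7 -1.4] w 84.8 0.0
```

```bash
python3 -m crank '[[[0.14,-0.16,0.6,0,0,0,85],[0,0,0.8,0,0,0,85],[0,0,0.8,0,0,0,85],[0,0,0.8,0,0,0,85],[0,0,0.6,0,0,0,85],[0,0,0.3,0,0,0,85],[0,0,0,0,0,0,85],[0,0,0,0,0,0,85]]]'
python3 -c "
from h import *
delta([561.3,270.5,15])
s=sense();im=capture('wrist');cv2.imwrite('pics/w_pre.png',im)"
```

```text
time_s: 4.2
eef_pos: [562.1, 266.7, 54.5]
ee_rot: [-0.0, 0.994, -0.107, 0.001]
force: [-0.2, -0.7, 0.7]
grip_width: 0.989
grip_force: 0.0
t 4.2 pos [562.1 266.7  54.5] yaw -0.2153 zaxis [ 0.001  0.    -1.   ] units [-0.06 -0.14  1.58] F [-0.2 -0.7  0.7] w 84.5 0.0
```

View pics/w_pre.png

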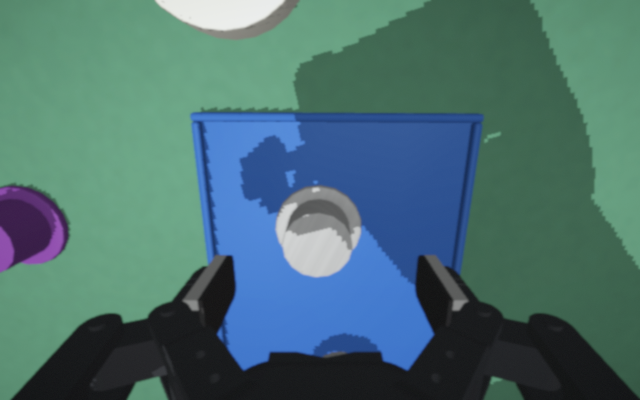

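The cap's top disc is at about (316.5,241.5), between the fingers and 8 px left of their middle, which agrees with the -0.14 unit correction.

```bash
python3 -c "
from h import *
print(wray((316.5,241.5),37,sense()))"
python3 -m crank '[[[-0.03,-0.14,0.2,0,0,0,85],[0,0,0.4,0,0,0,85],[0,0,0.4,0,0,0,85],[0,0,0.4,0,0,0,85],[0,0,0.18,0,0,0,85],[0,0,0,0,0,0,85],[0,0,0,0,0,0,85],[0,0,0,0,0,0,85]]]'
python3 -c "
from h import *
delta([561.3,270.5,15])"
```

```text
[564.33716791 271.39485878  37.        ]
time_s: 5.05
eef_pos: [561.9, 270.4, 14.8]
ee_rot: [-0.0, 0.994, -0.107, 0.0]
force: [0.0, -0.1, -0.4]
grip_width: 0.994
grip_force: 0.0
t 5.05 pos [561.9 270.4  14.8] yaw -0.2152 zaxis [ 0.001  0.    -1.   ] units [-0.03  0.   -0.01] F [ 0.  -0.1 -0.4] w 84.9 0.0
```

```bash
python3 -m crank '[[[0.03,0,0,0,0,0,30],[0,0,0,0,0,0,30],[0,0,0,0,0,0,30],[0,0,0,0,0,0,30],[0,0,0,0,0,0,30],[0,0,0,0,0,0,30],[0,0,0,0,0,0,30],[0,0,0,0,0,0,30]]]' 40
python3 -c "
from h import *
delta([561.3,270.5,15])"
```

```text
time_s: 5.85
eef_pos: [562.6, 270.2, 14.7]
ee_rot: [-0.0, 0.994, -0.107, 0.0]
force: [-1.1, -1.1, 5.0]
grip_width: 0.459
grip_force: 40.7
t 5.85 pos [562.6 270.2  14.7] yaw -0.2151 zaxis [ 0.001  0.    -1.   ] units [-0.05 -0.   -0.01] F [-1.1 -1.1  5. ] w 39.2 40.7
```

```bash
python3 -m crank '[[[0,0,-0.3,0,0,0,30],[0,0,-0.6,0,0,0,30],[0,0,-0.8,0,0,0,30],[0,0,-0.8,0,0,0,30],[0,0,-0.8,0,0,0,30],[-0.4,0.2,-0.8,0,0,0,30],[-0.4,0.6,-0.2,0,0,0,30],[0,0.9,0,0,0,0,30]]]'
python3 -m crank '[[[0,0.9,0,0,0,0,30],[0,1,0,0,0,0,30],[0,1,0,0,0,0,30],[0,1,0,0,0,0,30],[0,1,0,0,0,0,30],[0,1,0,0,0,0,30],[0,1,0,0,0,0,30],[0,1,0,0,0,0,30]]]'
python3 -c "
from h import *
delta([455.2,-107.3,60])"
```

```text
time_s: 6.65
eef_pos: [533.2, 233.6, 123.8]
ee_rot: [-0.001, 0.994, -0.106, 0.001]
force: [-0.8, -1.3, -2.8]
grip_width: 0.454
grip_force: 40.5
time_s: 7.45
eef_pos: [491.4, 39.0, 122.7]
ee_rot: [-0.0, 0.994, -0.107, 0.0]
force: [-0.0, 0.0, -1.7]
grip_width: 0.455
grip_force: 40.5
t 7.45 pos [491.4  39.  122.7] yaw -0.2151 zaxis [ 0.001 -0.    -1.   ] units [-0.17  6.03  2.51] F [-0.   0.  -1.7] w 38.9 40.5
```

```bash
python3 -m crank '[[[-0.17,1,0,0,0,0,30],[0,1,0,0,0,0,30],[0,1,0,0,0,0,30],[0,1,0,0,0,0,30],[0,0.9,0,0,0,0,30],[0,0.7,0,0,0,0,30],[0,0.4,0,0,0,0,30],[0,0,0,0,0,0,30]]]'
python3 -c "
from h import *
delta([455.2,-107.3,60])
np.save('w_n2.npy',sense(),allow_pickle=True)
im=capture('wrist');cv2.imwrite('pics/w_n2.png',im)"
```

```text
time_s: 8.25
eef_pos: [455.5, -106.4, 122.4]
ee_rot: [0.0, 0.994, -0.108, 0.0]
force: [-0.8, 0.8, -1.8]
grip_width: 0.454
grip_force: 40.5
t 8.25 pos [ 455.5 -106.4  122.4] yaw -0.2165 zaxis [ 0.001 -0.    -1.   ] units [-0.    0.04  2.49] F [-0.8  0.8 -1.8] w 38.8 40.5
```

View pics/w_n2.png

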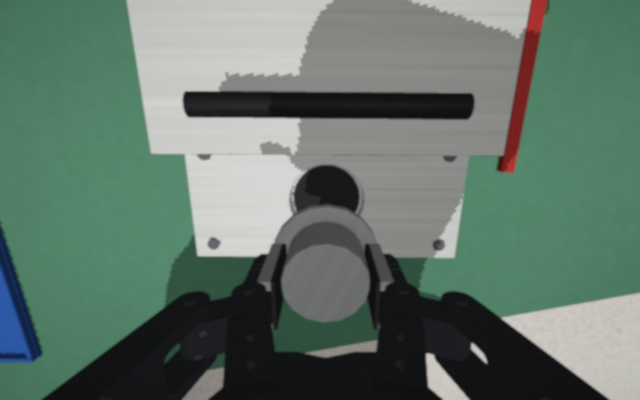

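Run:
```python
from h import *
s=np.load("w_n2.npy",allow_pickle=True).item(); z=s["eef_pos"][2]
R=lambda v:np.array([[.9768,-.2143],[-.2143,-.9768]])@v[:2]
t=s["eef_pos"]
def show(n,p): print(n,p.round(1),"tool xy rel TCP",R(p-t).round(1))
show("cap top",wray((326.5,283),z+22.3,s))
print("diam",np.linalg.norm(wray((282,283),z+22.3,s)-wray((371,283),z+22.3,s)))
show("cap flange back edge",wray((327,206),z-3.7,s))
show("rim l",wray((290,201),24,s));show("rim r",wray((363,201),24,s));show("rim back",wray((326.5,165),24,s))
for b in((204,155),(449,156),(213,243),(438,244)):show("bolt",wray(b,24,s))
show("bar",wray((328.5,105),112,s)); show("barL",wray((184,104),112,s)); show("barR",wray((473,105.5),112,s))
im=cv2.imread("pics/w_n2.png");g=cv2.cvtColor(im,cv2.COLOR_BGR2GRAY)
print("col327 rows200-330",g[200:330:2,327].tolist()); print("rows155-175",g[155:176,327].tolist())
```

```text
cap top [ 455.1 -106.8  144.7] tool xy rel TCP [-0.3  0.5]
diam 39.126184222558635
cap flange back edge [ 481.4 -113.   118.7] tool xy rel TCP [26.7  0.8]
rim l [461.2 -78.4  24. ] tool xy rel TCP [ -0.4 -28.5]
rim r [ 448.4 -136.1   24. ] tool xy rel TCP [-0.5 30.5]
rim back [ 483.6 -113.6   24. ] tool xy rel TCP [29.  1.]
bolt [511.7 -22.7  24. ] tool xy rel TCP [ 37.  -93.8]
bolt [ 470.  -207.8   24. ] tool xy rel TCP [36.  95.9]
bolt [439.1  -5.7  24. ] tool xy rel TCP [-37.5 -94.9]
bolt [ 397.2 -191.2   24. ] tool xy rel TCP [-38.7  95.3]
bar [ 527.8 -123.9  112. ] tool xy rel TCP [74.4  1.6]
barL [542.9 -57.9 112. ] tool xy rel TCP [ 75.  -66.1]
barR [ 513. -190.  112.] tool xy rel TCP [74.1 69.4]
col327 rows200-330 [23, 27, 62, 91, 114, 116, 114, 114, 113, 112, 105, 79, 73, 71, 71, 71, 74, 73, 72, 71, 71, 75, 99, 112, 111, 110, 110, 109, 110, 109, 110, 110, 111, 110, 110, 110, 111, 112, 112, 112, 112, 112, 111, 110, 110, 110, 110, 108, 108, 107, 108, 108, 108, 108, 108, 108, 109, 110, 110, 110, 107, 82, 69, 68, 68]
rows155-175 [139, 141, 142, 141, 141, 140, 139, 138, 132, 114, 76, 39, 27, 25, 25, 24, 24, 25, 24, 26, 25]
```

```bash
python3 -m crank '[[[0,0.03,0.6,0,0,0,30],[0,0,0.8,0,0,0,30],[0,0,0.8,0,0,0,30],[0,0,0.6,0,0,0,30],[0,0,0.4,0,0,0,30],[0,0,0.2,0,0,0,30],[0,0,0,0,0,0,30],[0,0,0,0,0,0,30]]]'
python3 -m crank '[[[0,0,0.1,0,0,0,30],[0,0,0.1,0,0,0,30],[0,0,0.1,0,0,0,30],[0,0,0.1,0,0,0,30],[0,0,0.04,0,0,0,30],[0,0,0,0,0,0,30],[0,0,0,0,0,0,30],[0,0,0,0,0,0,30]]]'
python3 -c "
from h import *
delta([455.2,-107.3,23.7])"
```

```text
time_s: 9.1
eef_pos: [455.6, -106.4, 37.3]
ee_rot: [0.0, 0.994, -0.107, 0.0]
force: [-0.0, -0.4, -1.8]
grip_width: 0.454
grip_force: 40.5
time_s: 9.9
eef_pos: [455.3, -106.4, 25.9]
ee_rot: [0.0, 0.994, -0.107, 0.0]
force: [0.8, -0.1, -1.4]
grip_width: 0.45
grip_force: 40.5
t 9.9 pos [ 455.3 -106.4   25.9] yaw -0.2151 zaxis [ 0. -0. -1.] units [0.   0.04 0.09] F [ 0.8 -0.1 -1.4] w 38.5 40.5
```

```bash
python3 -m crank '[[[0,0.02,0.03,0,0,0,30],[0,0,0.03,0,0,0,30],[0,0,0.02,0,0,0,30],[0,0,0.02,0,0,0,30],[0,0,0,0,0,0,30],[0,0,0,0,0,0,30],[0,0,0,0,0,0,30],[0,0,0,0,0,0,30]]]'
python3 -c "
from h import *
delta([455.2,-107.3,23.7])"
```

```text
time_s: 10.7
eef_pos: [455.2, -106.9, 23.7]
ee_rot: [0.0, 0.994, -0.107, -0.0]
force: [-2.0, 0.8, 5.7]
grip_width: 0.455
grip_force: 41.2
t 10.7 pos [ 455.2 -106.9   23.7] yaw -0.215 zaxis [-0. -0. -1.] units [ 0.    0.02 -0.  ] F [-2.   0.8  5.7] w 38.9 41.2
```

Wrist force went from -1.4 to +5.7 N at the expected height, so the cap is on the floor. Next I open and rise.

```bash
python3 -m crank '[[[0,0,0,0,0,0,45],[0,0,0,0,0,0,50],[0,0,0,0,0,0,60],[0,0,0,0,0,0,60],[0,0,0,0,0,0,60],[0,0,0,0,0,0,60],[0,0,0,0,0,0,60],[0,0,-0.1,0,0,0,60]]]'
python3 -m crank '[[[0,0,-0.3,0,0,0,60],[0,0,-0.6,0,0,0,60],[0,0,-1,0,0,0,60],[0,0,-1,0,0,0,60],[0,0,-1,0,0,0,60],[0,0,-1,0,0,0,60],[0,0,-0.6,0,0,0,60],[0,0,0,0,0,0,60]]]'
python3 -c "
from h import *
delta([527.8,-124.0,170])
np.save('w_n3.npy',sense(),allow_pickle=True)
im=capture('wrist');cv2.imwrite('pics/w_n3.png',im)"
```

```text
time_s: 11.5
eef_pos: [455.0, -106.8, 25.7]
ee_rot: [-0.0, 0.994, -0.107, -0.0]
force: [-0.1, -0.6, -0.4]
grip_width: 0.702
grip_force: 0.0
time_s: 12.3
eef_pos: [456.0, -107.3, 165.5]
ee_rot: [0.001, 0.994, -0.107, 0.002]
force: [0.1, 0.4, -0.8]
grip_width: 0.702
grip_force: 0.0
t 12.3 pos [ 456.  -107.3  165.5] yaw -0.215 zaxis [ 0.004 -0.002 -1.   ] units [ 2.95  0.04 -0.17] F [ 0.1  0.4 -0.8] w 59.9 0.0
```

View pics/w_n3.png

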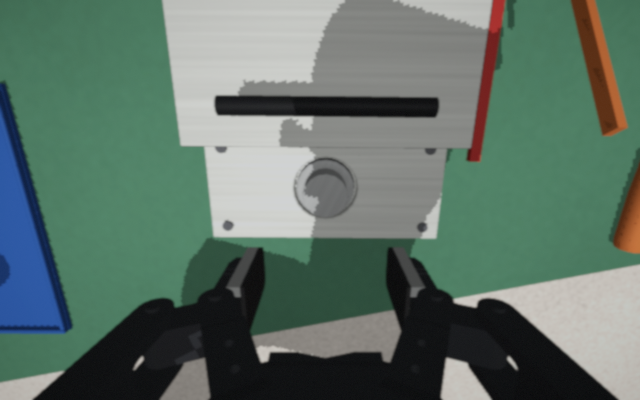

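The picture shows the cap sitting concentric and flat in the nest at (325,188), and the cover shut. Next I turn the tool a quarter turn for the bar.

```bash
python3 -m crank '[[[0,0,0,0,0,-1,60],[0,0,0,0,0,-1,60],[0,0,0,0,0,-1,60],[0,0,0,0,0,-1,60],[0,0,0,0,0,-1,60],[0,0,0,0,0,-1,60],[0,0,0,0,0,-1,60],[0,0,0,0,0,-1,60]]]'
python3 -m crank '[[[0,0,0,0,0,-1,60],[0,0,0,0,0,-1,60],[0,0,0,0,0,-1,60],[0,0,0,0,0,-0.25,60],[0,0,0,0,0,0,60],[0,0,0,0,0,0,60],[0,0,0,0,0,0,60],[0,0,0,0,0,0,60]]]'
python3 -c "
from h import *
delta([527.8,-124.0,97])"
```

```text
time_s: 13.15
eef_pos: [454.6, -106.6, 162.2]
ee_rot: [-0.001, 0.899, 0.438, -0.001]
force: [-0.4, 0.6, -0.1]
grip_width: 0.703
grip_force: 0.0
time_s: 13.95
eef_pos: [455.1, -106.9, 163.1]
ee_rot: [-0.0, 0.779, 0.627, -0.0]
force: [-0.2, -0.6, -0.2]
grip_width: 0.704
grip_force: 0.0
t 13.95 pos [ 455.1 -106.9  163.1] yaw 1.3551 zaxis [-0.  0. -1.] units [-0.05  2.99  2.64] F [-0.2 -0.6 -0.2] w 60.1 0.0
```

```bash
python3 -m crank '[[[-0.05,0.4,0,0,0,0,60],[0,0.8,0,0,0,0,60],[0,0.8,0,0,0,0,60],[0,0.6,0,0,0,0,60],[0,0.3,0,0,0,0,60],[0,0.09,0,0,0,0,60],[0,0,0,0,0,0,60],[0,0,0,0,0,0,60]]]'
python3 -c "
from h import *
delta([527.8,-124.0,95])"
python3 -m crank '[[[0,0,0.3,0,0,0,60],[0,0,0.6,0,0,0,60],[0,0,0.6,0,0,0,60],[0,0,0.6,0,0,0,60],[0,0,0.4,0,0,0,60],[0,0,0.22,0,0,0,60],[0,0,0,0,0,0,60],[0,0,0,0,0,0,60]]]'
python3 -c "
from h import *
delta([527.8,-124.0,95])"
```

```text
time_s: 14.75
eef_pos: [527.6, -124.0, 163.3]
ee_rot: [-0.0, 0.779, 0.627, -0.0]
force: [-0.1, -0.0, 0.8]
grip_width: 0.702
grip_force: 0.0
t 14.75 pos [ 527.6 -124.   163.3] yaw 1.3557 zaxis [-0.  0. -1.] units [0.   0.01 2.73] F [-0.1 -0.   0.8] w 60.0 0.0
time_s: 15.55
eef_pos: [528.2, -124.2, 95.8]
ee_rot: [0.0, 0.779, 0.627, 0.0]
force: [-0.4, 0.0, 0.2]
grip_width: 0.701
grip_force: 0.0
t 15.55 pos [ 528.2 -124.2   95.8] yaw 1.3557 zaxis [ 0.001 -0.    -1.   ] units [ 0.   -0.02  0.03] F [-0.4  0.   0.2] w 59.9 0.0
```

```bash
python3 -m crank '[[[0,0,0,0,0,0,30],[0,0,0,0,0,0,5],[0,0,0,0,0,0,5],[0,0,0,0,0,0,5],[0,0,0,0,0,0,5],[0,0,0,0,0,0,5],[0,0,0,0,0,0,5],[0,0,0,0,0,0,5]]]' 50
python3 -c "
from h import *
delta([527.8,-124.0,95])
# arc rows, no turning: tool y=+fixture x, z down
import math
r=math.hypot(165,46);a0=math.atan2(46,165);N=24;k=.645
# smooth profile
f=lambda i:k*(3*(i/N)**2-2*(i/N)**3)
p=[(-r*math.cos(a0+f(i)),r*math.sin(a0+f(i))) for i in range(N+1)]
print([(round((p[i+1][0]-p[i][0])/25,2),round(-(p[i+1][1]-p[i][1])/25,2)) for i in range(N)])"
```

```text
time_s: 16.35
eef_pos: [528.0, -124.1, 95.5]
ee_rot: [0.0, 0.779, 0.627, 0.0]
force: [-1.3, -0.8, 3.1]
grip_width: 0.12
grip_force: 48.8
t 16.35 pos [ 528.  -124.1   95.5] yaw 1.3556 zaxis [ 0. -0. -1.] units [ 0.   -0.01  0.02] F [-1.3 -0.8  3.1] w 10.2 48.8
[(0.01, -0.02), (0.02, -0.06), (0.03, -0.1), (0.04, -0.13), (0.05, -0.16), (0.07, -0.18), (0.08, -0.2), (0.1, -0.22), (0.11, -0.23), (0.13, -0.23), (0.14, -0.23), (0.15, -0.23), (0.16, -0.23), (0.17, -0.22), (0.17, -0.2), (0.17, -0.19), (0.16, -0.17), (0.16, -0.15), (0.14, -0.13), (0.13, -0.11), (0.11, -0.09), (0.08, -0.06), (0.05, -0.04), (0.02, -0.01)]
```

The bar is held, so I lift along the arc.

```bash
python3 -m crank '[[[0,0.01,-0.02,0,0,0,5],[0,0.02,-0.06,0,0,0,5],[0,0.03,-0.1,0,0,0,5],[0,0.04,-0.13,0,0,0,5],[0,0.05,-0.16,0,0,0,5],[0,0.07,-0.18,0,0,0,5],[0,0.08,-0.2,0,0,0,5],[0,0.1,-0.22,0,0,0,5]]]'
python3 -m crank '[[[0,0.11,-0.23,0,0,0,5],[0,0.13,-0.23,0,0,0,5],[0,0.14,-0.23,0,0,0,5],[0,0.15,-0.23,0,0,0,5],[0,0.16,-0.23,0,0,0,5],[0,0.17,-0.22,0,0,0,5],[0,0.17,-0.2,0,0,0,5],[0,0.17,-0.19,0,0,0,5]]]'
python3 -m crank '[[[0,0.16,-0.17,0,0,0,5],[0,0.16,-0.15,0,0,0,5],[0,0.14,-0.13,0,0,0,5],[0,0.13,-0.11,0,0,0,5],[0,0.11,-0.09,0,0,0,5],[0,0.08,-0.06,0,0,0,5],[0,0.05,-0.04,0,0,0,5],[0,0.02,-0.01,0,0,0,5]]]'
python3 - <<'E'
from h import *
import math
# expected bar at .645 -> TCP target
delta([528,-124.1,95.5])
for n in("side","top"): cv2.imwrite(f"pics/{n}1.png",capture(n))
s=cv2.imread("pics/side1.png");t=cv2.imread("pics/top1.png")
o=np.zeros((600,800,3),np.uint8)
o[:,:460]=cv2.resize(s[90:230,285:392],(460,600),interpolation=cv2.INTER_CUBIC)
o[:340,460:]=cv2.resize(t[140:280,310:450],(340,340),interpolation=cv2.INTER_CUBIC)
cv2.imwrite("pics/crop2.png",o)
E
```

```text
time_s: 17.15
eef_pos: [537.2, -126.2, 122.3]
ee_rot: [-0.001, 0.779, 0.627, -0.001]
force: [-4.7, -1.9, -7.0]
grip_width: 0.118
grip_force: 48.7
time_s: 17.95
eef_pos: [565.1, -132.5, 167.1]
ee_rot: [-0.002, 0.779, 0.627, -0.002]
force: [-17.1, -0.9, 3.7]
grip_width: 0.115
grip_force: 48.7
time_s: 18.75
eef_pos: [585.7, -137.2, 187.6]
ee_rot: [-0.001, 0.779, 0.627, -0.002]
force: [-23.1, -0.1, 14.5]
grip_width: 0.121
grip_force: 49.1
t 18.75 pos [ 585.7 -137.2  187.6] yaw 1.3559 zaxis [-0.005 -0.    -1.   ] units [ 0.02 -2.35  3.7 ] F [-23.1  -0.1  14.5] w 10.3 49.1
```

View pics/crop2.png

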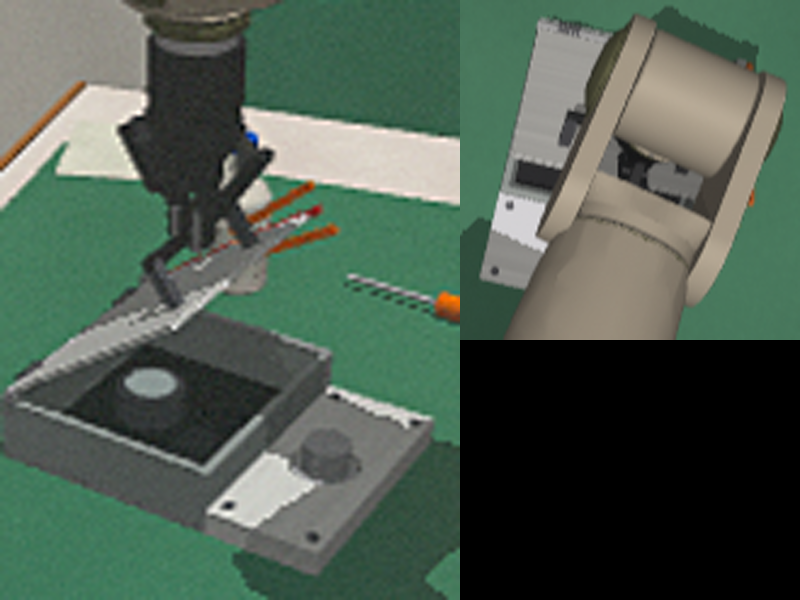

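The side crop shows the red needle's tip at (315,212), between the prong tips at (310,188) and (335,232). The cap is in the nest at (328,452). Next I compute the needle's angle.

```bash
cat > ang.py <<'E'
from h import *
def run(f):
    s=cv2.imread(f); yaw=-.2155
    R=np.array([[np.cos(yaw),-np.sin(yaw),0],[np.sin(yaw),np.cos(yaw),0],[0,0,1]])
    org=np.array([527.8,-124.2,112])-R@np.array([-75,0,112])
    H,S,V=cv2.split(cv2.cvtColor(s,cv2.COLOR_BGR2HSV))
    for n,m,y in(("needle",((H<=4)|(H>174))&(S>140),-112),("fork",(H>5)&(H<16)&(S>150),-127)):
        m=m.copy(); m[:120]=0;m[165:]=0;m[:,:315]=0;m[:,366:]=0
        ys,xs=np.nonzero(m); A=[]
        for u,v in zip(xs,ys):
            o,d=ray("side",u,v); o=R.T@(o-org);d=R.T@d; P=o+d*(y-o[1])/d[1]-[90,0,66]; A.append((np.hypot(P[0],P[2]),np.arctan2(P[2],-P[0]),u,v))
        A=np.array(A)
        for lo in range(130,220,20):
            k=(A[:,0]>=lo)&(A[:,0]<lo+20)
            if k.any(): a=A[k,1]; print(n,lo,k.sum(),a.min().round(3),a.max().round(3),"mid",((a.min()+a.max())/2).round(3),"mean",a.mean().round(3))
run("pics/side1.png")
E
python3 ang.py; python3 -c "
from h import *
cv2.imwrite('pics/x.png',capture('side')); delta([586,-137,187])"
```

```text
needle 190 5 0.646 0.662 mid 0.654 mean 0.656
fork 130 14 0.503 0.782 mid 0.642 mean 0.655
fork 150 15 0.509 0.772 mid 0.641 mean 0.648
fork 170 16 0.513 0.766 mid 0.639 mean 0.628
fork 190 11 0.516 0.761 mid 0.639 mean 0.629
t 18.9 pos [ 585.7 -137.2  187.6] yaw 1.3559 zaxis [-0.005 -0.    -1.   ] units [0.01 0.01 0.02] F [-22.3   0.7  13.7] w 9.6 49.0
```

The needle reads 0.654 rad and the fork 0.640, well inside 0.087. I'll ease the radial strain a little, hold, and check.

```bash
python3 -m crank '[[[0,-0.02,-0.02,0,0,0,5],[0,-0.02,-0.02,0,0,0,5],[0,0,0,0,0,0,5],[0,0,0,0,0,0,5],[0,0,0,0,0,0,5],[0,0,0,0,0,0,5],[0,0,0,0,0,0,5],[0,0,0,0,0,0,5]]]'
python3 -m crank '[[[0,0,0,0,0,0,5],[0,0,0,0,0,0,5],[0,0,0,0,0,0,5],[0,0,0,0,0,0,5],[0,0,0,0,0,0,5],[0,0,0,0,0,0,5],[0,0,0,0,0,0,5],[0,0,0,0,0,0,5]]]'
python3 -c "
from h import *
cv2.imwrite('pics/side1.png',capture('side')); delta([586,-137,187]); print(abs(sense()['dq']).max())"; python3 ang.py
```

```text
time_s: 19.7
eef_pos: [585.3, -137.1, 187.4]
ee_rot: [-0.001, 0.779, 0.627, -0.002]
force: [-15.4, -0.6, 4.6]
grip_width: 0.118
grip_force: 48.9
time_s: 20.5
eef_pos: [585.3, -137.1, 187.5]
ee_rot: [-0.001, 0.779, 0.627, -0.002]
force: [-14.6, -1.0, 4.9]
grip_width: 0.118
grip_force: 48.9
t 20.55 pos [ 585.3 -137.1  187.4] yaw 1.3557 zaxis [-0.004 -0.    -1.   ] units [0.01 0.03 0.02] F [-14.8  -0.6   6. ] w 10.2 48.9
0.0015146319611268435
needle 130 1 0.692 0.692 mid 0.692 mean 0.692
needle 190 6 0.637 0.662 mid 0.649 mean 0.65
fork 130 13 0.503 0.782 mid 0.642 mean 0.665
fork 150 16 0.509 0.772 mid 0.641 mean 0.642
fork 170 16 0.513 0.766 mid 0.639 mean 0.628
fork 190 12 0.516 0.761 mid 0.639 mean 0.64
```

Steady: needle 0.65 rad, fork unchanged at 0.64, bar gripped at 49 N. Handing in.

```bash
python3 -c "
from rig import *
print(finish_job())"
```

```text
the job is handed in; nothing more can be done
None
```

I handed the job in at about 20.6 s: the cap is rim down in the nest, and the gripper holds the cover up at about 0.65 rad, with the needle between the prongs of the fork (about 0.64 rad, not moved); no verdict came back.

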